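# Set the scrap-hole chopping board over the waste caddy

### The arm

A 6-joint arm with a two-finger parallel gripper is mounted at the origin on a cart in front of the work surface, level with it; the furniture and walls round the work are solid. World frame = base frame: x ahead of the robot, y to its left, z up, the work surface at z = 0. Lengths are in m, angles in rad, forces in N, time in s.
With the tool pointing down it reaches from about 0.3 to 0.875 m from the base axis. Payload 6.4 kg.
Tool frame: the origin (TCP) lies midway between the tips of the shut fingers; the grasp point (between the pads) lies 19 mm behind it (ctrl.pinch_z is the distance from the TCP to the grasp point, in m); z points along the fingers, y is the line along which they close (so a half turn about z gives the same grasp; the last joint's range is limited). The gripper opens to 85 mm and grips with 20 to 120 N. Pads are 22 mm wide; open, the fingers measure 114 mm over their backs; the gripper's body (76 mm by 85 mm) begins 54 mm behind the grasp point. The pads swing forward as they close: fully open they stand 13 mm farther back than shut.
Start: joints at [1.058, 0.181, 1.607, -0, 1.354, -0.206], TCP at [0.174, 0.548, 0.202] pointing down, gripper open.
Joint ranges: [-2.99, 2.99], [-0.89, 2.07], [0.3, 2.58], [-1.14, 4.28], [0, 2.63], [-3.12, 3.12]. Speed limits (rad/s): [2.57, 2.57, 3.01, 3.14, 3.14, 3.14].

### API

Orientations are given as a unit quaternion [w, x, y, z].
In Python, from bench import ctrl gives the robot as it stands.
- The arm moves only by the tool apply_moves, never from a script. Its argument "moves" is a list of rows, each an object with "jaw": the opening, from 0 (shut) to 1 (fully open); "offset": the shift along the tool's x, y, z in mm, a list of three; "rot": the turn, a rotation vector about the tool's x, y, z in degrees, a list of three. In form: [{"jaw": jaw, "offset": [dx, dy, dz], "rot": [ax, ay, az]}, ...]. A call has exactly 5 rows; each row shifts and turns the commanded pose from where the row before left it, along the tool's axes as they then stand; what a row does not reach is not made up. A row lasts 1/8 s, in which the tool goes at most 62.5 mm and 10.7 degrees, less where a joint would pass 70% of its speed; a pose out of reach is approached as far as the arm can. A call is refused whole if a number of a shift passes 62.5 or a number of a turn 10.7, either way. A call with a gripper value outside its range is refused whole. The fingers move at their own pace and stop on an object; the grip force is fixed at half the most. Time passes only in rows, so rows that do not move let the fingers close, or fill a call up. It gives the time, the measured TCP pose, the force, the opening and the grip force at its end, in the units of the state.
- ctrl.get_obs(): the state, without advancing time (a new reading comes with each control period).
- ctrl.camera(name): name is "side" or "top" or "wrist"; returns (picture, depth): 384x512x3 uint8, red, green, blue; 384x512 float32, m along the optical axis (not along the pixel's ray), 0 where there is no reading.
- ctrl.camera_params(name): a dict with "K" (3x3 intrinsics, pixels), "cam_to_world" (4x4, takes a point from camera to world coordinates); the wrist camera has in their place "mount" (4x4, takes a point from camera to tool coordinates, whose origin is the TCP and whose axes are the flange's). Camera axes: x right, y down, z forward; pixel columns grow to the right and rows downward; lengths in m; the calibration is good to about 2 mm. A picture is of the moment at which its call begins: read the wrist's pose just before it. camera_params takes no time and is no camera call.
- ctrl.hand_in(): hands the job in; it is judged then, once.
Trained networks look in the newest picture that a camera, given by its name, has taken for a name from the list of things; names that differ only in an ending like _2 or _b are one class to them, and where a whole thing is asked for, a point or a joint stands for the part that bears it (a point fixed in the world has none). Each returns a list of dicts, best first, with "score" (0 to 1); they miss things now and then, are a little off and sometimes report something else, mostly with a low value. They report only what shows in the picture. A call takes as long as a camera call.
- ctrl.outline_of(camera, target): "region" (384x512 bool, what is visible of it) and "position" ([column, row] in pixels, amid what is visible of it).
The state is a dict: "time_s": time; "q": joint angles; "dq": joint speeds; "joint_efforts": joint torques, N m; "eef_pos": TCP position; "eef_rot": TCP orientation; "wrist_force": force on the tool from outside, world axes, zero at the start; "torque": the same for the moment, N m; "opening": opening from 0.0 (shut) to 1.0 (fully open); "grasp_force": force on a finger pad.
Only numpy, scipy, OpenCV 4.12 (cv2) and the standard library are available. Lean on these libraries where they do the work, as an engineer would, in place of code of your own. Each camera call takes 0.05 s, during which the arm holds its last target. There are 200 camera calls.

### The job

Get the chopping board ready for trimming vegetables: push it over the worktop until its scrap hole hangs out past the front edge, with the whole hole straight above the opening of the waste caddy clamped there, and leave the board lying flat and square to the edge. Only push it: do not grip it, put fingers into its hole or lift it off the stone, and do not disturb the other things on the worktop.

Things in the scene. Friction and masses are not known exactly. Their poses are not given: they have to be found in the camera images.
- scrap_hole (a point): Centre of the scrap hole, at the board's top face. The hole goes right through, is oval, 44 mm along the board's x and 140 mm along its y. Axes as board. It lies 85 mm from the board's middle, towards the robot, 18 mm of wood being left between hole and front end.
- board: Loose flat chopping board of pale wood with two dark lines across its far end, 250 mm (its x) x 200 mm (its y) x 12 mm thick, 0.35 to 0.65 kg, lying flat on the stone worktop (z = 0). Origin: middle of its underside. Its x axis points from the hole end (towards the robot) to the plain far end, at most 15 degrees off square at the start. The front end goes out over the edge. It slides with moderate friction and stays where it is left.
- caddy: Fixed grey waste caddy, its open mouth 6 mm below the worktop's top. Origin: on the worktop's straight front edge (which runs along y), behind the mouth's middle. Mouth: 164 mm in y, 90 mm in x, its middle at x = -48 mm from here. Its two steel clamp jaws lie on the worktop 145 mm to either side in y, 26 mm wide, reaching 22 mm in from the edge, 5 mm high: the board passes between them.
- tumbler_0: short glass tumbler with ice, 73 mm wide, 100 mm tall, loose, left of the board. Origin: middle of its underside. Leave alone.
- gold_bowl: small mottled gold bowl, 120 mm wide, 72 mm tall, loose, left of the board. Origin: middle of its underside. Leave alone.
- drink_can: slim drink can, 53 mm wide, 135 mm tall, loose, far left. Origin: middle of its underside. Leave alone.
- tumbler_1: second short glass tumbler, 73 mm wide, 100 mm tall, loose, right of the board. Origin: middle of its underside. Leave alone.

How it is judged:
At the end, for the whole second after the job is handed in: The scrap hole's centre is within 20 mm (x) and 12 mm (y) of the middle of the caddy's mouth, so that the whole hole is past the worktop's edge and over the mouth; the board lies flat on the stone, at rest, within 0.1 rad of square to the edge (x of scrap_hole in the frame of caddy between -0.068 and -0.028 m and y of scrap_hole in the frame of caddy between -0.012 and 0.012 m and angle between the y axis of board and the y axis of caddy, either way round below 0.1 rad and angle between board's own z axis and vertical below 0.04 rad and height (world z) of board between -0.004 and 0.004 m and linear speed of board below 0.01 m/s); the robot touches nothing.
It fails at once if the board is lifted or tipped (height (world z) of board above 0.01 m or angle between board's own z axis and vertical above 0.12 rad).
It fails at once if the board falls off the worktop (height (world z) of board below -0.02 m).
It fails at once if the fingers straddle the board's wood or reach into its hole, as in a grip (x of the grasp point in the frame of board between -0.12 and 0.12 m and y of the grasp point in the frame of board between -0.095 and 0.095 m and z of the grasp point in the frame of board between -0.03 and 0.027 m).
It fails at once if a tumbler, the bowl or the can is moved more than 15 mm (distance of any of tumbler_0, gold_bowl, drink_can, tumbler_1 from where it was at the start of the episode above 0.015 m).
It also fails if it takes over 61 s, if anything falls off the work surface, if the arm or the gripper's body presses on something with over 40 N, if the wrist force passes 120 N, or if a joint passes its speed limit or range.

## Working session

There is one attempt and no reset: what is moved stays moved. The work goes in short steps, Python scripts to look and compute and a tool call to move; the robot and the scene stay as the last step left them, time stands still between calls to the robot, and variables do not carry over. Pictures are saved under pics/ and viewed, at most 10 in all, crops included, and the job is handed in when it is done.

Besides the shell and the picture viewer there is one more tool, called after ">>>" as name([rows], argument=value, ...), one row to a line, values as JSON. apply_moves: Moves the arm, as the interface text tells. Its arguments: {"type":"object","properties":{"moves":{"type":"array"}},"required":["moves"]}

```bash
mkdir -p pics
cat > h.py <<'E'
import numpy as np, cv2
from bench import ctrl
def world(cam, depth, mask):
    P=ctrl.camera_params(cam); K=np.array(P["K"]); T=np.array(P["cam_to_world"])
    v,u=np.nonzero(mask&(depth>0)); z=depth[v,u]
    p=np.stack([(u-K[0,2])*z/K[0,0],(v-K[1,2])*z/K[1,1],z],1)
    return p@T[:3,:3].T+T[:3,3]
def save(n,im): cv2.imwrite('pics/'+n+'.png',im[:,:,::-1])
E
python3 - <<'E'
from h import *
o=ctrl.get_obs(); print(o["time_s"],o["eef_pos"],o["eef_rot"],o["opening"])
im,d=ctrl.camera("top"); save("top0",im); print(ctrl.camera_params("top"))
for n in ["board","scrap_hole","caddy","tumbler_0","gold_bowl","drink_can","tumbler_1"]:
    for r in ctrl.outline_of("top",n)[:3]:
        w=world("top",d,r["region"])
        print(n,round(r["score"],2),r["position"],r["region"].sum(),len(w) and np.round([w.min(0),np.median(w,0),w.max(0)],3).tolist())
        if n=="board": 
            w=w[abs(w[:,2]-.012)<.006]; print(cv2.minAreaRect(w[:,:2].astype(np.float32)*1000))
E
```

```text
0.0 [0.17335447 0.54760287 0.20126881] [-3.14661710e-04  1.52830995e-01  9.88251930e-01 -8.43378533e-04] 1.0007615852622198
{'K': array([[493.42701704,   0.        , 256.03242646],
       [  0.        , 493.42701704, 191.02884327],
       [  0.        ,   0.        ,   1.        ]]), 'cam_to_world': array([[-0.01631674, -0.99636556,  0.0836028 ,  0.31637793],
       [-0.999785  ,  0.01518827, -0.01411639, -0.171247  ],
       [ 0.0127953 , -0.08381516, -0.99639917,  1.54011937],
       [ 0.        ,  0.        ,  0.        ,  1.        ]])}
board 0.7 [271.4, 168.9] 4494 [[0.373, -0.355, -0.006], [0.517, -0.241, 0.012], [0.639, -0.135, 0.024]]
((505.51239013671875, -243.64151000976562), (250.09829711914062, 200.10252380371094), 5.847743988037109)
scrap_hole 0.85 [271.2, 169.0] 4503 [[0.373, -0.356, -0.005], [0.518, -0.242, 0.012], [0.642, -0.135, 0.024]]
caddy 0.74 [272.4, 251.5] 2253 [[0.139, -0.526, -0.935], [0.257, -0.248, -0.187], [0.333, -0.043, 0.018]]
tumbler_0 0.89 [394.2, 187.0] 656 [[0.407, -0.653, -0.008], [0.444, -0.618, 0.049], [0.489, -0.574, 0.107]]
tumbler_0 0.83 [162.4, 212.9] 532 [[0.339, 0.048, -0.0], [0.376, 0.09, 0.042], [0.41, 0.118, 0.106]]
gold_bowl 0.98 [158.1, 170.0] 1252 [[0.453, 0.043, -0.003], [0.519, 0.112, 0.028], [0.57, 0.18, 0.079]]
drink_can 0.95 [115.1, 192.8] 402 [[0.425, 0.196, 0.019], [0.447, 0.213, 0.129], [0.475, 0.248, 0.143]]
tumbler_1 0.89 [394.2, 187.0] 656 [[0.407, -0.653, -0.008], [0.444, -0.618, 0.049], [0.489, -0.574, 0.107]]
tumbler_1 0.83 [162.4, 212.9] 532 [[0.339, 0.048, -0.0], [0.376, 0.09, 0.042], [0.41, 0.118, 0.106]]
```

View pics/top0.png

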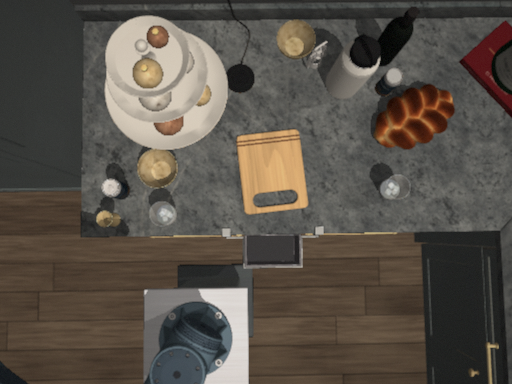

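The board (centre about (272,171), hole (275,199)) lies slightly turned. The caddy mouth is at about (273,249), with its jaws at (226,232) and (319,231). Next I need the edge line and the caddy middle.

Run:
```python
from h import *
im,d=ctrl.camera("top")
w=world("top",d,np.ones(d.shape,bool)&(d>0))
v,u=np.nonzero(d>0)
# edge: min x of points with |z|<.006 per column
for c in list(range(110,220,20))+list(range(335,400,15)):
    s=(u==c)&(abs(w[:,2])<.008)&(w[:,0]>.15); print(c,np.round(w[s][w[s][:,0].argmin()],4), end=' ')
# bigger view of caddy
g=cv2.resize(im[215:275,200:345],None,fx=5,fy=5,interpolation=cv2.INTER_CUBIC); save("cad",g)
P=ctrl.camera_params("top");K=P["K"];T=P["cam_to_world"]
def ray(c,r,z):
    a=T[:3,:3]@np.array([(c-K[0,2])/K[0,0],(r-K[1,2])/K[1,1],1]);return T[:3,3]+a*(z-T[2,3])/a[2]
# bright jaw blobs
gray=im.min(2)
m=np.zeros_like(gray);m[222:242,215:335]=(gray[222:242,215:335]>150)
n,l,st,ce=cv2.connectedComponentsWithStats(m)
for i in range(1,n):
    if st[i,4]>8: print(st[i],ce[i],ray(*ce[i],.005))
r=ctrl.outline_of("top","board")[0]; a=world("top",d,r["region"]);a=a[abs(a[:,2]-.012)<.006]
print(cv2.minAreaRect(a[:,:2].astype(np.float32)*1000))
for c in (272,240,250,260,290,300): print(c,[round(float(x),3) for x in d[228:272:2,c]])
```

```text
110 [ 0.3127  0.2621 -0.0022] 130 [0.3117 0.199  0.0029] 150 [0.3107 0.1374 0.0026] 170 [ 0.3097  0.0767 -0.0042] 190 [ 0.3118  0.0145 -0.0034] 210 [ 0.3107 -0.0475 -0.0045] 335 [ 0.3106 -0.4364  0.0039] 350 [ 0.3098 -0.4836  0.0016] 365 [ 0.3122 -0.5327 -0.0079] 380 [ 0.3114 -0.577   0.0031] 395 [ 0.3106 -0.6245  0.0009] [316 227   7   7  48] [319.04166667 230.0625    ] [ 0.32051614 -0.38676039  0.005     ]
[223 229   7   8  52] [226.11538462 232.23076923] [ 0.31850903 -0.09821921  0.005     ]
((505.6653747558594, -243.23822021484375), (249.2821502685547, 199.26890563964844), 6.10952091217041)
272 [1.531, 1.544, 1.539, 1.533, 1.72, 1.726, 1.723, 1.732, 1.722, 1.724, 1.724, 1.721, 1.732, 1.723, 1.724, 1.72, 1.718, 1.668, 1.558, 1.534, 2.439, 2.422]
240 [1.537, 1.535, 1.536, 1.536, 1.894, 1.561, 2.433, 2.452, 2.449, 2.439, 2.442, 2.45, 2.445, 2.44, 2.431, 2.445, 2.454, 2.456, 2.384, 2.336, 2.33, 2.336]
250 [1.53, 1.539, 1.535, 1.535, 1.727, 1.724, 1.723, 1.719, 1.726, 1.722, 1.733, 1.718, 1.721, 1.725, 1.725, 1.724, 1.715, 1.684, 1.572, 1.535, 1.557, 2.336]
260 [1.541, 1.539, 1.54, 1.532, 1.727, 1.732, 1.727, 1.726, 1.723, 1.72, 1.72, 1.719, 1.714, 1.722, 1.715, 1.717, 1.72, 1.674, 1.564, 1.531, 1.559, 2.422]
290 [1.54, 1.538, 1.534, 1.534, 1.719, 1.721, 1.727, 1.725, 1.733, 1.719, 1.732, 1.722, 1.722, 1.721, 1.714, 1.722, 1.722, 1.65, 1.53, 1.53, 2.448, 2.432]
300 [1.54, 1.539, 1.535, 1.536, 1.542, 1.541, 1.54, 1.54, 1.54, 1.542, 1.534, 1.53, 1.541, 1.541, 1.541, 1.537, 1.534, 1.532, 1.537, 1.531, 2.434, 2.438]
```

View pics/cad.png

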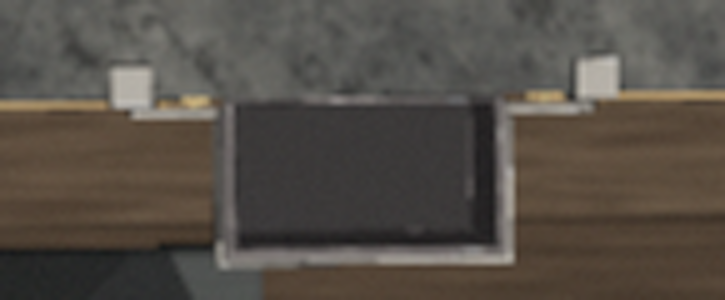

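>>> apply_moves([
  {"jaw": 1, "offset": [0, 0, -10], "rot": [0, 0, -8.8]},
  {"jaw": 1, "offset": [0, 0, -10], "rot": [0, 0, -8.8]},
  {"jaw": 1, "offset": [-21, -57, 0], "rot": [0, 0, 0]},
  {"jaw": 1, "offset": [-21, -57, 0], "rot": [0, 0, 0]},
  {"jaw": 1, "offset": [-21, -57, 0], "rot": [0, 0, 0]},
])

```text
time_s: 1.12
eef_pos: [0.237, 0.3757, 0.2223]
eef_rot: [0.0, -0.001, 1.0, 0.0]
wrist_force: [2.1, 0.2, -0.1]
opening: 1.0
grasp_force: 0.0
```

>>> apply_moves([
  {"jaw": 1, "offset": [-21, -57, 0], "rot": [0, 0, 0]},
  {"jaw": 1, "offset": [-21, -57, 0], "rot": [0, 0, 0]},
  {"jaw": 1, "offset": [-21, -57, 0], "rot": [0, 0, 0]},
  {"jaw": 1, "offset": [-21, -57, 0], "rot": [0, 0, 0]},
  {"jaw": 1, "offset": [-21, -57, 0], "rot": [0, 0, 0]},
])

```text
time_s: 1.75
eef_pos: [0.3424, 0.0904, 0.2227]
eef_rot: [0.001, -0.0, 1.0, -0.0]
wrist_force: [0.8, -0.2, -0.0]
opening: 1.002
grasp_force: 0.0
```

>>> apply_moves([
  {"jaw": 1, "offset": [-18, -56, 0], "rot": [0, 0, 0]},
  {"jaw": 1, "offset": [-18, -56, 0], "rot": [0, 0, 0]},
  {"jaw": 1, "offset": [-18, -56, 0], "rot": [0, 0, 0]},
  {"jaw": 1, "offset": [-18, -56, 0], "rot": [0, 0, 0]},
  {"jaw": 1, "offset": [-18, -56, 0], "rot": [0, 0, 0]},
])

```text
time_s: 2.38
eef_pos: [0.4323, -0.1899, 0.2225]
eef_rot: [0.0, 0.0, 1.0, -0.0]
wrist_force: [1.3, 1.0, 1.0]
opening: 1.0
grasp_force: 0.0
```

>>> apply_moves([
  {"jaw": 1, "offset": [-50, -35, 0], "rot": [0, 0, 0]},
  {"jaw": 1, "offset": [-55, -18, 0], "rot": [0, 0, 0]},
  {"jaw": 1, "offset": [-60, 0, 0], "rot": [0, 0, 0]},
  {"jaw": 1, "offset": [-60, 0, 0], "rot": [0, 0, 0]},
  {"jaw": 1, "offset": [-20, 0, 0], "rot": [0, 0, 0]},
])

```text
time_s: 3.0
eef_pos: [0.6793, -0.24, 0.2205]
eef_rot: [-0.0, -0.001, 1.0, 0.0]
wrist_force: [-0.0, 0.4, -0.4]
opening: 1.002
grasp_force: 0.0
```

>>> apply_moves([
  {"jaw": 1, "offset": [0, -2, 60], "rot": [0, 0, 0]},
  {"jaw": 1, "offset": [0, 0, 60], "rot": [0, 0, 0]},
  {"jaw": 1, "offset": [0, 0, 60], "rot": [0, 0, 0]},
  {"jaw": 1, "offset": [0, 0, 30], "rot": [0, 0, 0]},
  {"jaw": 1, "offset": [0, 0, 5], "rot": [0, 0, 0]},
])

```text
time_s: 3.62
eef_pos: [0.6747, -0.2414, 0.0036]
eef_rot: [-0.003, -0.0, 1.0, 0.001]
wrist_force: [-0.2, -0.8, 0.1]
opening: 0.999
grasp_force: 0.0
```

>>> apply_moves([
  {"jaw": 1, "offset": [0, 0, 5], "rot": [0, 0, 0]},
  {"jaw": 1, "offset": [0, 0, 4], "rot": [0, 0, 0]},
  {"jaw": 1, "offset": [0, 0, 3], "rot": [0, 0, 0]},
  {"jaw": 1, "offset": [0, 0, 1], "rot": [0, 0, 0]},
  {"jaw": 1, "offset": [0, 0, 0], "rot": [0, 0, 0]},
])

```text
time_s: 4.25
eef_pos: [0.6771, -0.2427, -0.0055]
eef_rot: [0.0, -0.0, 1.0, -0.0]
wrist_force: [0.5, -0.0, -0.2]
opening: 0.999
grasp_force: 0.0
```

>>> apply_moves([
  {"jaw": 1, "offset": [0, 0, 2.5], "rot": [0, 0, 0]},
  {"jaw": 1, "offset": [10, 0, 0], "rot": [0, 0, 0]},
  {"jaw": 1, "offset": [10, 0, 0], "rot": [0, 0, 0]},
  {"jaw": 1, "offset": [10, 0, 0], "rot": [0, 0, 0]},
  {"jaw": 1, "offset": [10, 0, 0], "rot": [0, 0, 0]},
])

```text
time_s: 4.88
eef_pos: [0.6361, -0.2427, -0.0082]
eef_rot: [-0.0, -0.0, 1.0, -0.0]
wrist_force: [-0.3, -0.8, 0.2]
opening: 1.002
grasp_force: 0.0
```

>>> apply_moves([
  {"jaw": 1, "offset": [10, 0, 0], "rot": [0, 0, 0]},
  {"jaw": 1, "offset": [10, 0, 0], "rot": [0, 0, 0]},
  {"jaw": 1, "offset": [10, 0, 0], "rot": [0, 0, 0]},
  {"jaw": 1, "offset": [10, 0, 0], "rot": [0, 0, 0]},
  {"jaw": 1, "offset": [10, 0, 0], "rot": [0, 0, 0]},
])

```text
time_s: 5.5
eef_pos: [0.5863, -0.2427, -0.0083]
eef_rot: [0.0, -0.0, 1.0, -0.0]
wrist_force: [0.7, -0.3, 0.4]
opening: 1.001
grasp_force: 0.0
```

```bash
cat > look.py <<'E'
from h import *
import sys
im,d=ctrl.camera("top")
for r in ctrl.outline_of("top","board")[:1]:
    a=world("top",d,r["region"]);a=a[abs(a[:,2]-.012)<.008]
    print(r["score"],len(a),cv2.minAreaRect(a[:,:2].astype(np.float32)*1000),a.min(0),a.max(0))
save(sys.argv[1],cv2.resize(im[90:280,180:380],None,fx=3,fy=3))
s,_=ctrl.camera("side"); save(sys.argv[1]+"s",s)
E
python3 look.py l1
```

```text
0.9 1711 ((500.2626953125, -260.52496337890625), (251.5409393310547, 184.22007751464844), 0.7030701041221619) [ 0.37344737 -0.35381241  0.00413678] [ 0.62520975 -0.16714845  0.01994518]
```

View pics/l1.png

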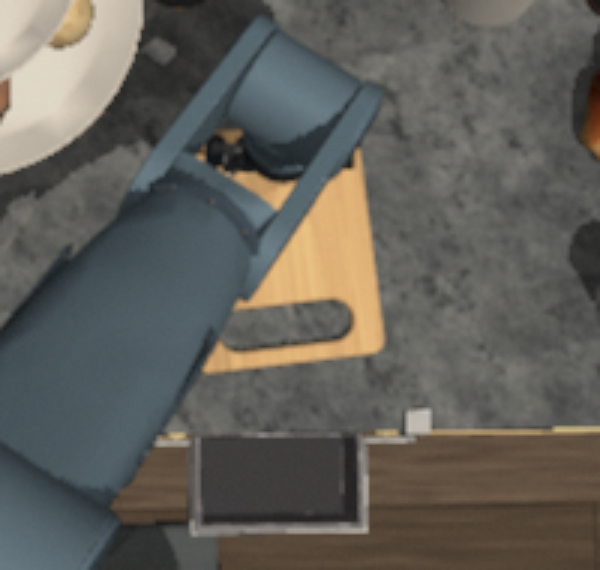

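View pics/l1s.png

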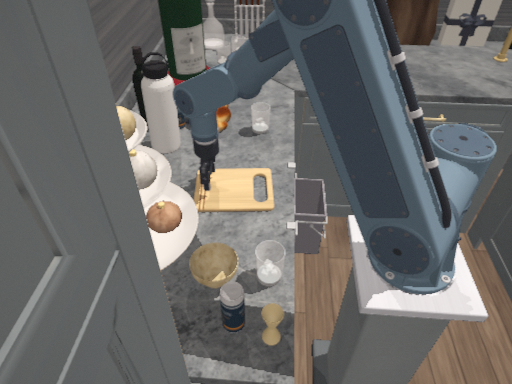

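The fingers passed over the board without moving it: its front corners are still at crop (205,372) and (383,350). The open tips must sit higher than I assumed. I'll lift, back off, and measure the tip height.

>>> apply_moves([
  {"jaw": 1, "offset": [0, 0, -25], "rot": [0, 0, 0]},
  {"jaw": 1, "offset": [0, 0, -25], "rot": [0, 0, 0]},
  {"jaw": 1, "offset": [-40, 0, 0], "rot": [0, 0, 0]},
  {"jaw": 1, "offset": [-50, 0, 0], "rot": [0, 0, 0]},
  {"jaw": 1, "offset": [0, 0, 0], "rot": [0, 0, 0]},
])

```text
time_s: 6.28
eef_pos: [0.68, -0.2423, 0.0414]
eef_rot: [0.001, -0.001, 1.0, -0.0]
wrist_force: [-0.2, -0.5, -0.0]
opening: 1.003
grasp_force: 0.0
```

Run:
```python
from h import *
print([a for a in dir(ctrl) if a[0]!='_'], ctrl.pinch_z)
o=ctrl.get_obs(); e=o["eef_pos"]; print(e,o["opening"],o["wrist_force"])
im,d=ctrl.camera("side"); w=world("side",d,d>0)
s=(abs(w[:,0]-e[0])<.04)&(abs(w[:,1]-e[1])<.08)&(w[:,2]>.02)&(w[:,2]<.2)
q=w[s]; print(len(q)); 
for z in np.arange(.02,.15,.008):
    k=q[(q[:,2]>=z)&(q[:,2]<z+.008)]
    if len(k): print(round(z,3),len(k),np.round([k[:,0].min(),k[:,0].max(),k[:,1].min(),k[:,1].max()],3))
P=ctrl.camera_params("side");K=P["K"];T=np.linalg.inv(P["cam_to_world"])
c=T[:3,:3]@np.array([e[0],e[1],.03])+T[:3,3];u=K@c;u=u[:2]/u[2];print(u)
x,y=int(u[0]),int(u[1]);save("f",cv2.resize(im[max(y-60,0):y+30,max(x-60,0):x+60],None,fx=6,fy=6,interpolation=cv2.INTER_CUBIC))
im,d=ctrl.camera("top")
r=ctrl.outline_of("top","board")[0]; a=world("top",d,r["region"]);a=a[abs(a[:,2]-.012)<.006];print(a.min(0),a.max(0))
```

```text
['MotionError', 'camera', 'camera_params', 'get_obs', 'hand_in', 'outline_of', 'pinch_z'] 0.0187
[ 0.6800004  -0.24234102  0.0414128 ] 1.0030619558216078 [-0.19653674 -0.4814872  -0.01921097]
455
0.076 6 [ 0.676  0.69  -0.289 -0.195]
0.084 17 [ 0.67   0.691 -0.289 -0.191]
0.092 24 [ 0.67   0.688 -0.287 -0.184]
0.1 27 [ 0.67   0.688 -0.292 -0.183]
0.108 24 [ 0.67   0.686 -0.287 -0.185]
0.116 12 [ 0.67   0.68  -0.289 -0.185]
0.124 11 [ 0.668  0.675 -0.298 -0.171]
0.132 37 [ 0.667  0.689 -0.308 -0.166]
0.14 25 [ 0.664  0.683 -0.313 -0.166]
0.148 28 [ 0.664  0.685 -0.275 -0.17 ]
[180.70263383 179.62903859]
[ 0.37334757 -0.3540712   0.00600166] [ 0.63626113 -0.15216304  0.01799257]
```

View pics/f.png

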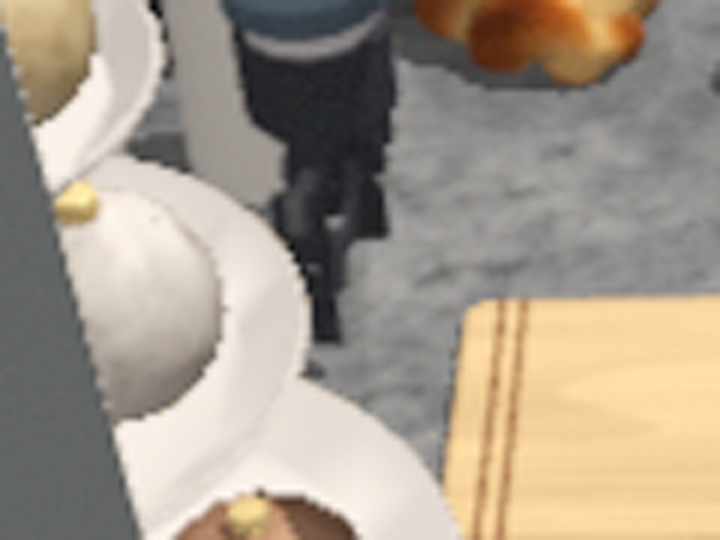

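The tips read about 35 mm behind the TCP, with the near finger's tip at crop (325,340). I'll shut the fingers and check again.

>>> apply_moves([
  {"jaw": 0, "offset": [0, 0, 0], "rot": [0, 0, 0]},
  {"jaw": 0, "offset": [0, 0, 0], "rot": [0, 0, 0]},
  {"jaw": 0, "offset": [0, 0, 0], "rot": [0, 0, 0]},
  {"jaw": 0, "offset": [0, 0, 0], "rot": [0, 0, 0]},
  {"jaw": 0, "offset": [0, 0, 0], "rot": [0, 0, 0]},
])

```text
time_s: 7.05
eef_pos: [0.6769, -0.2427, 0.0418]
eef_rot: [0.0, -0.0, 1.0, -0.0]
wrist_force: [0.4, -0.4, 0.4]
opening: 0.001
grasp_force: 0.0
```

```bash
cat > fing.py <<'E'
from h import *
o=ctrl.get_obs(); e=o["eef_pos"]; print(e,o["opening"])
im,d=ctrl.camera("side"); w=world("side",d,d>0)
s=(abs(w[:,0]-e[0])<.04)&(abs(w[:,1]-e[1])<.08)&(w[:,2]>.013)&(w[:,2]<.13)
q=w[s]
for z in np.arange(.013,.13,.008):
    k=q[(q[:,2]>=z)&(q[:,2]<z+.008)]
    if len(k): print(round(z,3),len(k),np.round([k[:,0].min(),k[:,0].max(),k[:,1].min(),k[:,1].max()],3))
P=ctrl.camera_params("side");K=P["K"];T=np.linalg.inv(P["cam_to_world"])
for p in ([0,0,0],[0,0,.035]):
    c=T[:3,:3]@(e+p)+T[:3,3];u=K@c;u=u[:2]/u[2];print(u)
    cv2.circle(im,(int(u[0]),int(u[1])),0,(255,0,0) if p[2]==0 else (0,255,0),-1)
x,y=int(u[0]),int(u[1]);save("f2",cv2.resize(im[max(y-60,0):y+30,max(x-60,0):x+60],None,fx=6,fy=6,interpolation=cv2.INTER_NEAREST))
E
python3 fing.py
```

```text
[ 0.67689232 -0.2426903   0.04175037] 0.0012020217755292694
0.013 4 [ 0.637  0.641 -0.311 -0.273]
0.069 4 [ 0.668  0.688 -0.247 -0.236]
0.077 10 [ 0.668  0.685 -0.238 -0.228]
0.085 18 [ 0.667  0.689 -0.246 -0.226]
0.093 16 [ 0.667  0.689 -0.246 -0.227]
0.101 12 [ 0.668  0.684 -0.249 -0.226]
0.109 2 [ 0.666  0.666 -0.248 -0.232]
0.117 22 [ 0.665  0.69  -0.267 -0.209]
0.125 10 [ 0.666  0.686 -0.268 -0.204]
[181.21571676 176.81287863]
[179.82002472 168.26425803]
```

View pics/f2.png

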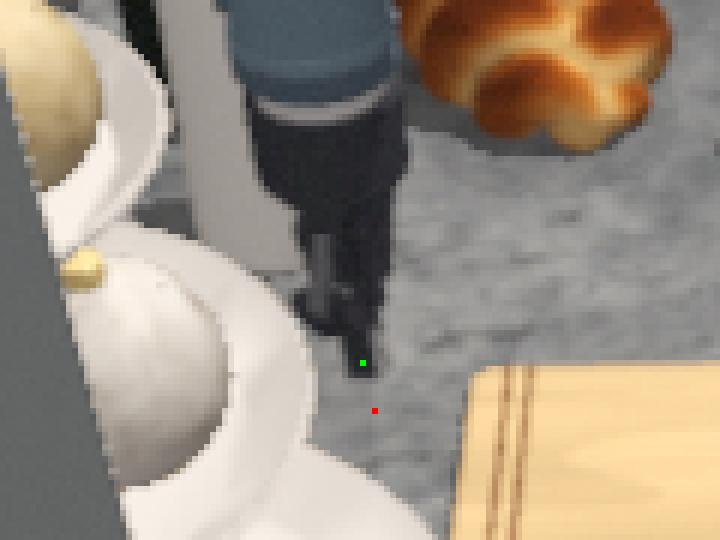

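The shut tips sit about 25 mm above the reported TCP: at crop (362,375), just below the green mark for z=0.077, while the red mark shows the reported TCP. So the TCP reading is about 25 mm low in z, which explains the missed push. I'll go lower and find the stone by touch.

>>> apply_moves([
  {"jaw": 1, "offset": [-3, 0, 20], "rot": [0, 0, 0]},
  {"jaw": 1, "offset": [0, 0, 20], "rot": [0, 0, 0]},
  {"jaw": 1, "offset": [0, 0, 10], "rot": [0, 0, 0]},
  {"jaw": 1, "offset": [0, 0, 10], "rot": [0, 0, 0]},
  {"jaw": 1, "offset": [0, 0, 6], "rot": [0, 0, 0]},
])

```text
time_s: 7.72
eef_pos: [0.6798, -0.2426, -0.0252]
eef_rot: [-0.0, -0.0, 1.0, 0.0]
wrist_force: [-0.6, -0.0, -0.2]
opening: 0.998
grasp_force: 0.0
```

>>> apply_moves([
  {"jaw": 1, "offset": [0, 0, 2], "rot": [0, 0, 0]},
  {"jaw": 1, "offset": [0, 0, 1], "rot": [0, 0, 0]},
  {"jaw": 1, "offset": [0, 0, 1], "rot": [0, 0, 0]},
  {"jaw": 1, "offset": [0, 0, 1], "rot": [0, 0, 0]},
  {"jaw": 1, "offset": [0, 0, 0], "rot": [0, 0, 0]},
])

```text
time_s: 8.35
eef_pos: [0.68, -0.2426, -0.0292]
eef_rot: [0.0, -0.0, 1.0, -0.0]
wrist_force: [-0.9, -1.1, -0.7]
opening: 0.999
grasp_force: 0.0
```

```bash
sed -i 's/>.013)/>.0)/; s/np.arange(.013/np.arange(0/; s/,.13,.008/,.07,.006/;s/z+.008/z+.006/' fing.py; sed -i 's/abs(w\[:,0\]-e\[0\])<.04/abs(w[:,0]-e[0])<.018/' fing.py; python3 fing.py
```

```text
[ 0.67995777 -0.24264584 -0.02922669] 0.9986814081759143
0.0 104 [ 0.662  0.694 -0.322 -0.224]
0.012 7 [ 0.674  0.687 -0.289 -0.281]
0.018 7 [ 0.671  0.686 -0.292 -0.284]
0.024 9 [ 0.672  0.686 -0.287 -0.282]
0.03 4 [ 0.672  0.685 -0.287 -0.285]
0.036 9 [ 0.671  0.684 -0.287 -0.195]
0.042 9 [ 0.67   0.68  -0.289 -0.193]
0.048 8 [ 0.671  0.68  -0.293 -0.282]
0.054 7 [ 0.669  0.675 -0.293 -0.187]
0.06 8 [ 0.669  0.691 -0.312 -0.175]
0.066 24 [ 0.666  0.691 -0.311 -0.17 ]
[182.98009793 193.13435335]
[181.67141948 185.22292206]
```

>>> apply_moves([
  {"jaw": 1, "offset": [0, 0, 1], "rot": [0, 0, 0]},
  {"jaw": 1, "offset": [0, 0, 1], "rot": [0, 0, 0]},
  {"jaw": 1, "offset": [0, 0, 1], "rot": [0, 0, 0]},
  {"jaw": 1, "offset": [0, 0, 1], "rot": [0, 0, 0]},
  {"jaw": 1, "offset": [0, 0, 0], "rot": [0, 0, 0]},
])

```text
time_s: 9.02
eef_pos: [0.6798, -0.2426, -0.0335]
eef_rot: [-0.0, -0.0, 1.0, 0.0]
wrist_force: [0.2, 0.3, -0.0]
opening: 1.0
grasp_force: 0.0
```

>>> apply_moves([
  {"jaw": 1, "offset": [0, 0, 1], "rot": [0, 0, 0]},
  {"jaw": 1, "offset": [0, 0, 0], "rot": [0, 0, 0]},
  {"jaw": 1, "offset": [10, 0, 0], "rot": [0, 0, 0]},
  {"jaw": 1, "offset": [10, 0, 0], "rot": [0, 0, 0]},
  {"jaw": 1, "offset": [0, 0, 0], "rot": [0, 0, 0]},
])

```text
time_s: 9.65
eef_pos: [0.6588, -0.2426, -0.0344]
eef_rot: [-0.0, 0.0, 1.0, 0.0]
wrist_force: [1.1, -0.2, 1.0]
opening: 1.002
grasp_force: 0.0
```

>>> apply_moves([
  {"jaw": 1, "offset": [10, 0, 0], "rot": [0, 0, 0]},
  {"jaw": 1, "offset": [10, 0, 0], "rot": [0, 0, 0]},
  {"jaw": 1, "offset": [10, 0, 0], "rot": [0, 0, 0]},
  {"jaw": 1, "offset": [10, 0, 0], "rot": [0, 0, 0]},
  {"jaw": 1, "offset": [5, 0, 0], "rot": [0, 0, 0]},
])

```text
time_s: 10.28
eef_pos: [0.6146, -0.2429, -0.034]
eef_rot: [0.0, -0.0, 1.0, -0.0]
wrist_force: [3.3, -0.5, -0.4]
opening: 1.003
grasp_force: 1.3
```

```bash
python3 look.py l2; python3 -c "
from h import *
print(ctrl.get_obs()['wrist_force'])"
```

```text
0.68 2432 ((474.85943603515625, -237.33456420898438), (251.7532958984375, 193.5130615234375), 0.648756206035614) [ 0.34848783 -0.33511755  0.00405984] [ 0.601482   -0.14189215  0.0199586 ]
[ 0.16115266 -0.08105783 -0.26371922]
```

View pics/l2.png

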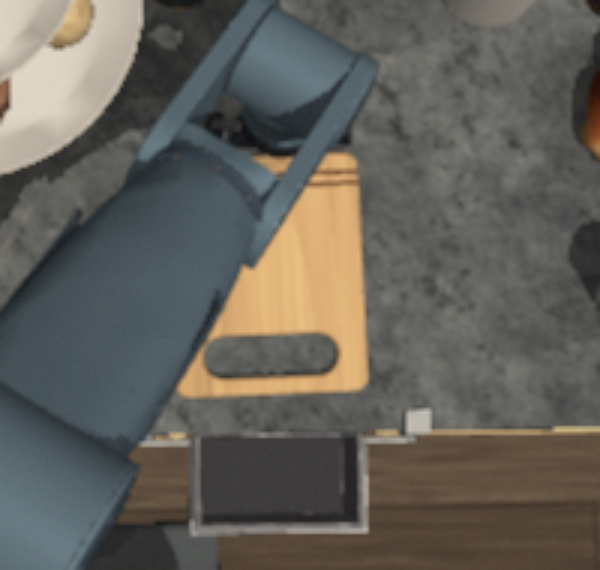

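The board moves with the fingers and has squared up. Its hole is at crop (271,355) and the mouth at about (272,482). It needs about 129 mm more towards the robot and about 8 mm towards -y, so I'll push slightly diagonally.

>>> apply_moves([
  {"jaw": 1, "offset": [10, -0.7, 0], "rot": [0, 0, 0]},
  {"jaw": 1, "offset": [10, -0.7, 0], "rot": [0, 0, 0]},
  {"jaw": 1, "offset": [10, -0.7, 0], "rot": [0, 0, 0]},
  {"jaw": 1, "offset": [10, -0.7, 0], "rot": [0, 0, 0]},
  {"jaw": 1, "offset": [10, -0.7, 0], "rot": [0, 0, 0]},
])

```text
time_s: 11.05
eef_pos: [0.564, -0.2462, -0.0344]
eef_rot: [-0.0, -0.0, 1.0, 0.0]
wrist_force: [2.5, 0.8, -0.9]
opening: 0.999
grasp_force: 1.2
```

>>> apply_moves([
  {"jaw": 1, "offset": [10, -0.7, 0], "rot": [0, 0, 0]},
  {"jaw": 1, "offset": [10, -0.7, 0], "rot": [0, 0, 0]},
  {"jaw": 1, "offset": [10, -0.7, 0], "rot": [0, 0, 0]},
  {"jaw": 1, "offset": [10, -0.7, 0], "rot": [0, 0, 0]},
  {"jaw": 1, "offset": [10, -0.7, 0], "rot": [0, 0, 0]},
])

```text
time_s: 11.68
eef_pos: [0.5142, -0.2497, -0.0344]
eef_rot: [-0.0, -0.0, 1.0, 0.0]
wrist_force: [0.8, 0.9, -1.4]
opening: 1.004
grasp_force: 1.0
```

```bash
python3 look.py l3
```

```text
0.97 2349 ((376.57635498046875, -240.21975708007812), (195.30050659179688, 248.59573364257812), 89.00672912597656) [ 0.25092503 -0.33766867  0.00410761] [ 0.49936703 -0.1405909   0.01997046]
```

View pics/l3.png

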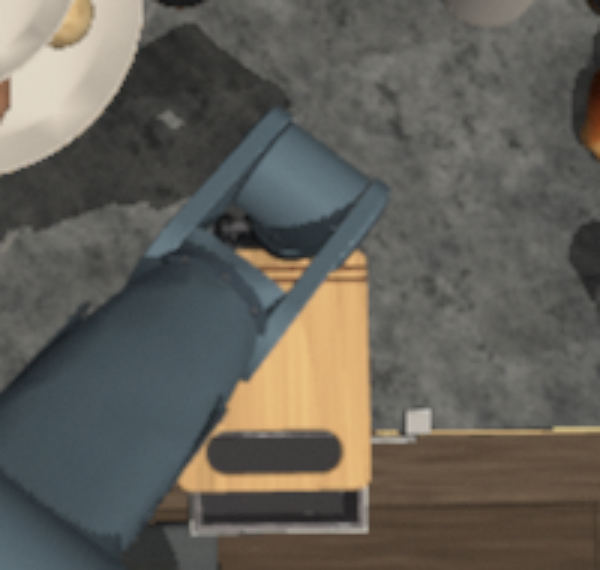

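Hole at crop (275,452): about 30 mm more in x and 5 mm more in -y are left.

>>> apply_moves([
  {"jaw": 1, "offset": [7, -1.2, 0], "rot": [0, 0, 0]},
  {"jaw": 1, "offset": [7, -1.2, 0], "rot": [0, 0, 0]},
  {"jaw": 1, "offset": [7, -1.2, 0], "rot": [0, 0, 0]},
  {"jaw": 1, "offset": [6, -1, 0], "rot": [0, 0, 0]},
  {"jaw": 1, "offset": [3, -0.4, 0], "rot": [0, 0, 0]},
])

```text
time_s: 12.45
eef_pos: [0.4847, -0.2549, -0.0342]
eef_rot: [0.0, -0.0, 1.0, -0.0]
wrist_force: [3.0, 0.5, 0.5]
opening: 0.999
grasp_force: 1.4
```

>>> apply_moves([
  {"jaw": 1, "offset": [0, 0, 0], "rot": [0, 0, 0]},
  {"jaw": 1, "offset": [-15, 0, 0], "rot": [0, 0, 0]},
  {"jaw": 1, "offset": [-25, 0, 0], "rot": [0, 0, 0]},
  {"jaw": 1, "offset": [-30, 0, -30], "rot": [0, 0, 0]},
  {"jaw": 1, "offset": [-30, 0, -50], "rot": [0, 0, 0]},
])

```text
time_s: 13.08
eef_pos: [0.5846, -0.2532, 0.0441]
eef_rot: [-0.002, -0.0, 1.0, 0.001]
wrist_force: [1.3, -0.0, -0.3]
opening: 1.001
grasp_force: 0.0
```

>>> apply_moves([
  {"jaw": 1, "offset": [0, 0, -50], "rot": [0, 0, 0]},
  {"jaw": 1, "offset": [0, 0, -50], "rot": [0, 0, 0]},
  {"jaw": 1, "offset": [0, 0, -50], "rot": [0, 0, 0]},
  {"jaw": 1, "offset": [0, 50, 0], "rot": [0, 0, 0]},
  {"jaw": 1, "offset": [0, 50, 0], "rot": [0, 0, 0]},
])

```text
time_s: 13.7
eef_pos: [0.5857, -0.1538, 0.1966]
eef_rot: [0.0, 0.0, 1.0, -0.0]
wrist_force: [0.5, 0.1, -0.8]
opening: 0.999
grasp_force: 0.0
```

```bash
python3 look.py l4
```

```text
0.79 4486 ((345.5480651855469, -242.5462646484375), (201.88758850097656, 248.11837768554688), 89.2013931274414) [ 0.22058751 -0.3432067   0.00405813] [ 0.47078486 -0.14117286  0.01993088]
```

View pics/l4.png

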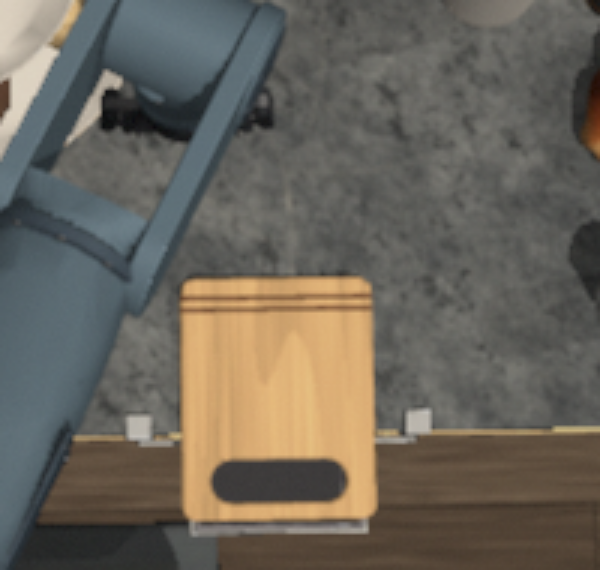

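The board is square and centred between the jaws. The hole, at crop (279,481), shows only the dark caddy, and the arm is clear of everything.

```bash
python3 -c "
from bench import ctrl
print(ctrl.hand_in())"
```

```text
the job is handed in; nothing more can be done
None
```

I handed the job in with the board flat, about 1° off square and its hole within about 2 mm of the mouth's middle by my top-camera measurement; the hand-in gave no verdict. On my first pass the open fingers went over the board without moving it, because the TCP height reads about 25 mm low, and by the raw readings the grasp point was briefly inside the no-grip zone, though by the side camera's heights it stayed above it.

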